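Latch the open split mould

TASK

Two identical split candle moulds stand on the bench; one is already latched, on the other the red latch lever stands up. Close the latch of the open one: tip its wire loop over so that the crossbar drops behind the keeper hook, then swing the red lever over and press it fully down, so that the latch snaps shut and draws the two mould halves together.

Things in the scene. Friction and masses are not known exactly. Their poses are not given: they have to be found in the camera images.
- split_mould: Open mould, fixed to the bench: two aluminium half blocks on a dark base plate 180x110x8 mm, block tops at z 48 mm, draw latch along the middle. Origin: centre of the plate's underside; +x from lever side to keeper side, +y across the latch, +z up. Lever pivot along y at (-10, 0, 62) mm. Shut, the lever lies flat towards -x, its top at z 65 mm, red part 22 mm wide from x -37 to -83 mm.
- loop_bar (a point): Centre of the wire loop's crossbar, 8 mm thick, 34 mm long along y. The loop is 75 mm long, its rods 28 mm apart astride the lever; its pin sits in the lever 25 mm from the pivot. At the start it stands about upright, bar some 25 mm above the lever's end, balanced by slight friction: pushed over 20 to 30 degrees towards +x it falls by itself behind the keeper; a light push down seats it.
- keeper (a point): On the keeper hook of the moving half, mid +x face, where the crossbar bears; axes as the mould's; at x 35 mm (41 with the halves apart), z 58 mm in the mould's frame. Post 20 mm wide, with a lip 4 mm out towards +x, lip underside 6 mm and top 10 mm above this point. Hooked, the bar's centre lies 4 mm or more to +x of this point, up to 4 mm above or below.
- lever_end (a point): Tip of the red lever, 73 mm from the pivot, on its middle line (the lever is 6 mm thick).
- latch_lever (a joint): Lever angle, rad: 0 flat (shut), about 1.5 upright (start; range 0 to 1.6); from upright the red end swings towards the mould's -x and down. With no pull on the loop, friction keeps it where it is left; once the hooked loop is taut it springs back up if let go early. Less than 10 N near the red end shuts it; past dead centre, about 0.2 rad, the springs snap it flat and it stays.
- mould_half (a joint): Gap between the mould halves, m: springs hold it 0.006 open with 7 N (13 N when shut); latched, about 0.001. Only the hooked and shut latch keeps it closed.
- latched_mould: The other mould, same in every size, fixed to the bench and already latched, its lever flat. Nothing is to be done to it. Origin and axes as for the open mould.

How it is judged (in metres and radians):
On the way:
1. the loop's crossbar lies behind the keeper hook, below its lip (x of loop_bar in the frame of keeper between 0.002 and 0.025 m and z of loop_bar in the frame of keeper below 0.006 m), for 0.2 s.
At the end, for the whole second after the job is handed in: The lever of the open mould is down (within 0.12 rad of flat, where it snaps by itself), its loop's crossbar is hooked behind the keeper (2 to 12 mm on its far side, not above the lip), and the two halves are drawn together to a gap under 3 mm (value of joint latch_lever below 0.12 rad and value of joint mould_half below 0.003 m and x of loop_bar in the frame of keeper between 0.002 and 0.012 m and z of loop_bar in the frame of keeper below 0.008 m); the robot touches nothing.
It also fails if it takes over 38 s, if anything falls off the work surface, if the arm or the gripper's body presses on something with over 40 N, if the wrist force passes 120 N, or if a joint passes its speed limit or range.

ROBOT

A 6-joint arm with a two-finger parallel gripper is mounted at the origin on a cart in front of the work surface, level with it; the furniture and walls round the work are solid. World frame = base frame: x ahead of the robot, y to its left, z up, the work surface at z = 0. Lengths are in m, angles in degrees, forces in N, time in s.
With the tool pointing down it reaches from about 0.4 to 0.825 m from the base axis. Payload 7 kg.
Tool frame: the origin (TCP) lies midway between the tips of the shut fingers; the grasp point (between the pads) lies r.hold_point_z behind it (r.hold_point_z is the distance from the TCP to the grasp point, in m); z points along the fingers, x is the direction in which the jaws open and shut, and the axes are right-handed (so a half turn about z gives the same grasp; the last joint's range is limited). The gripper opens to 88 mm and grips with 3 to 60 N. Pads are 19 mm wide; open, the fingers measure 130 mm over their backs; the gripper's body (78 mm by 193 mm) begins 47 mm behind the grasp point.
Start: joints at [-54.884, 20.546, 0.682, 0, -70.136, -16.507], TCP at [0.215, -0.64, 0.227] pointing down, gripper open.
Joint ranges: [-176.03, 176.03], [-82.01, 121.73], [-58.28, 71.71], [-173.87, 95.51], [-174.79, -0.11], [-173.66, 173.66]. Speed limits (degrees/s): [136.94, 136.94, 172.46, 180, 180, 180].

INTERFACE

Orientations are given as [roll, pitch, yaw] about the fixed x, y, z axes, in that order (R = Rz(yaw) Ry(pitch) Rx(roll)).
In Python, from plant import get_state, viewer, close_job, r gives the robot as it stands.
- The arm moves only by the tool apply_moves, never from a script. Its argument "plan" is a list of rows, each a list of 3 entries, a list of its own where there are three numbers: the closure in counts, from 0 (fully open) to 255 (shut), then the shift along the tool's x, y, z in units of 50 mm (1.0 is 50 mm), then the turn about the tool's z in units of 6 degrees (1.0 is 6 degrees). A call has 1 to 12 rows; each row shifts and turns the commanded pose from where the row before left it, along the tool's axes as they then stand; what a row does not reach is not made up. A row lasts 1/8 s, in which the tool goes at most 62.5 mm and 10.7 degrees, less where a joint would pass 70% of its speed; a pose out of reach is approached as far as the arm can. A call is refused whole if a number of a shift passes 1 or a number of a turn 1, either way. A call with a gripper value outside its range is refused whole. The fingers move at their own pace and stop on an object; "squeeze" is the grip in N (left out, the last holds). Time passes only in rows, so rows that do not move let the fingers close. It gives the time, the measured TCP pose, the force and the opening at its end, in the units of the state.
- get_state(): the state, without advancing time (a new reading comes with each control period).
- viewer.capture(name): name is "scene" or "top"; returns a dict with "frame" (420x560x3 uint8, blue, green, red), "K" (3x3 intrinsics, pixels), "R" (3x3) and "t" (3): a world point X has camera coordinates R X + t. Camera axes: x right, y down, z forward; pixel columns grow to the right and rows downward; lengths in m; the calibration is good to about 2 mm. A picture is of the moment at which its call begins. There is no depth.
- close_job(): hands the job in, once; it reports no verdict.
The state is a dict: "time_s": time; "joints": joint angles; "qd": joint speeds; "joint_torque": joint torques, N m; "tcp_pos": TCP position; "eef_rot": TCP orientation; "contact_force": force on the tool from outside, world axes, zero at the start; "moment": the same for the moment, N m; "gripper_width": finger opening in m.
Only numpy, scipy, OpenCV 4.12 (cv2) and the standard library are available. Lean on these libraries where they do the work, as an engineer would, in place of code of your own. Each camera call takes 0.05 s, during which the arm holds its last target.

## Working session

There is one attempt and no reset: what is moved stays moved. The work goes in short steps, Python scripts to look and compute and a tool call to move; the robot and the scene stay as the last step left them, time stands still between calls to the robot, and variables do not carry over. Pictures are saved under pics/ and viewed, and the job is handed in when it is done.

Besides the shell and the picture viewer there is one more tool, called after "Call:" by a JSON object that holds its "fn" and its "kwargs". apply_moves: Moves the arm, as the interface text tells. Its arguments: {"type":"object","properties":{"plan":{"type":"array","items":{"type":"array"}},"squeeze":{"type":"number"}},"required":["plan"]}

```bash
mkdir -p pics; ls; python3 - <<'E'
from plant import get_state, viewer, r
import cv2,pickle
print(get_state(), r.hold_point_z)
d={}
for n in("scene","top"):
    c=viewer.capture(n); cv2.imwrite(f"pics/{n}0.png",c["frame"]); d[n]=c
    print(n,c["K"],c["R"],c["t"])
pickle.dump(d,open("cam0.pkl","wb"))
E
```

```text
pics
{'time_s': 0.0, 'joints': array([-5.48844665e+01,  2.05938435e+01,  6.34258956e-01, -2.10492644e-02,
       -7.01355310e+01, -1.65058322e+01]), 'qd': array([-0.04526888, -0.08807484,  0.02646754,  0.01602942, -0.01640235,
        0.00404126]), 'joint_torque': array([ 1.17770705e-04, -5.82722032e+01,  2.93058336e+01,  6.99735403e+00,
        6.91729132e-03, -1.60240966e-04]), 'tcp_pos': array([ 0.21522017, -0.63925739,  0.22559626]), 'eef_rot': array([-1.79991946e+02, -9.68182467e-02,  1.08602526e+02]), 'contact_force': array([ 0.09050537, -0.24829083, -0.70137274]), 'moment': array([-0.01220259,  0.01808844,  0.03936959]), 'gripper_width': 0.08734194080873195} 0.0188
scene [[498.18073883   0.         277.49506673]
 [  0.         498.18073883 210.44642525]
 [  0.           0.           1.        ]] [[-0.70291579 -0.71117394  0.0118747 ]
 [-0.31761304  0.29889936 -0.8998784 ]
 [ 0.63642073 -0.6363103  -0.4359792 ]] [0.45238325 0.19913598 0.74688727]
top [[400.95705476   0.         280.3756211 ]
 [  0.         400.95705476 209.71347587]
 [  0.           0.           1.        ]] [[ 0.01636018 -0.99983764 -0.00755257]
 [-0.98944171 -0.01510125 -0.1441425 ]
 [ 0.14400505  0.00983102 -0.98952812]] [0.13263812 0.51768684 0.82622484]
```

View pics/scene0.png

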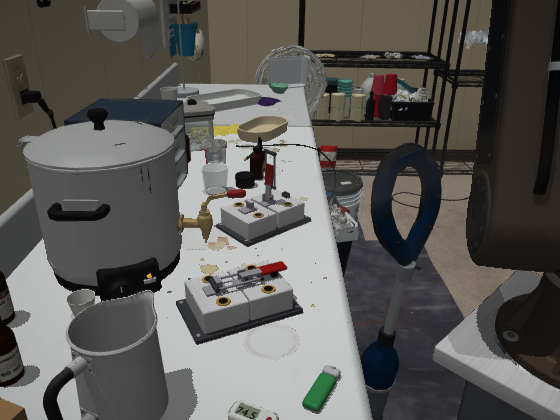

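View pics/top0.png

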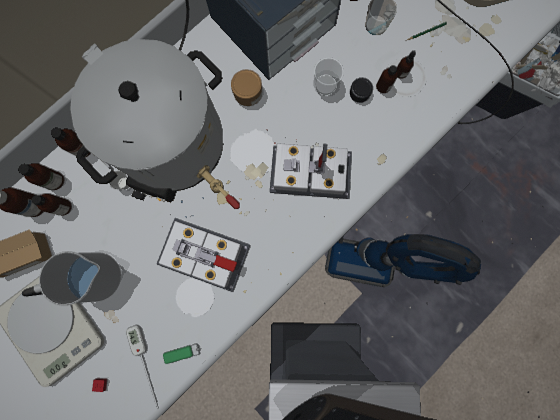

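The open mould is at about (311,170) in the top view, with its keeper to the left (292,165) and the upright lever near (320,157). The latched mould is at about (204,254). I'll enlarge both views.

```bash
python3 - <<'E'
import cv2,pickle
d=pickle.load(open("cam0.pkl","rb"))
a=d["top"]["frame"][130:210,255:365]; cv2.imwrite("pics/t0z.png",cv2.resize(a,None,fx=7,fy=7,interpolation=cv2.INTER_CUBIC))
a=d["scene"]["frame"][140:250,205:325]; cv2.imwrite("pics/s0z.png",cv2.resize(a,None,fx=5,fy=5,interpolation=cv2.INTER_CUBIC))
E
```

```text
(no output)
```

View pics/t0z.png

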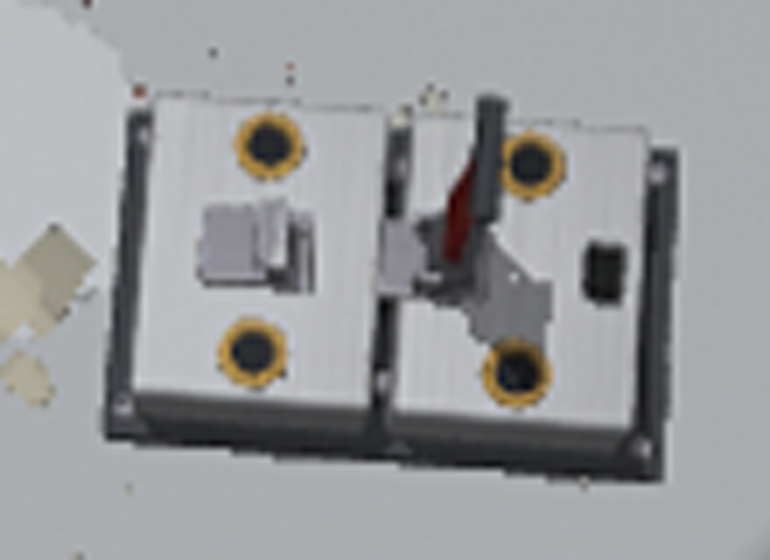

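View pics/s0z.png

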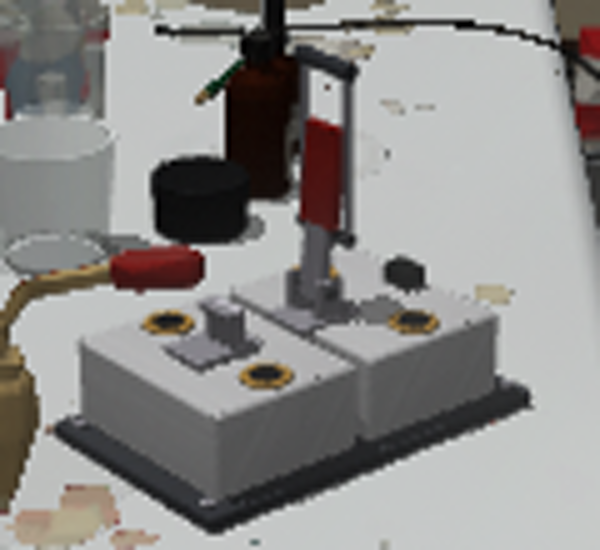

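```bash
cat > h.py <<'E'
import numpy as np,cv2,pickle
def ray(c,u,v,z):
    K,R,t=map(np.array,(c["K"],c["R"],c["t"]))
    o=-R.T@t; d=R.T@np.linalg.solve(K,[u,v,1]); return o+d*(z-o[2])/d[2]
def tri(c1,p1,c2,p2):
    A=[];b=[]
    for c,p in((c1,p1),(c2,p2)):
        R=np.array(c["R"]);o=-R.T@c["t"];d=R.T@np.linalg.solve(c["K"],[*p,1]);d/=np.linalg.norm(d)
        P=np.eye(3)-np.outer(d,d);A.append(P);b.append(P@o)
    X,res,*_=np.linalg.lstsq(np.vstack(A),np.hstack(b),rcond=None); return X,np.sqrt(res)
def proj(c,X):
    p=np.array(c["R"])@X+c["t"]; p=np.array(c["K"])@p; return p[:2]/p[2]
E
python3 - <<'E'
from h import *
d=pickle.load(open("cam0.pkl","rb"));T=d["top"];S=d["scene"]
def holes(c,x0,x1,y0,y1):
    h=cv2.cvtColor(c["frame"],cv2.COLOR_BGR2HSV); m=cv2.inRange(h,(12,110,90),(32,255,255)); M=np.zeros_like(m);M[y0:y1,x0:x1]=m[y0:y1,x0:x1]
    M=cv2.morphologyEx(M,cv2.MORPH_CLOSE,np.ones((5,5)))
    n,l,s,ce=cv2.connectedComponentsWithStats(M); return [(ce[i],s[i,4]) for i in range(1,n) if s[i,4]>15]
for c,b,n in((T,(260,360,140,200),"T"),(S,(215,325,180,250),"S")):
    for p,a in holes(c,*b): print(n,p.round(1),a,ray(c,*p,.048).round(4))
# plate corners zoom px, underside front, top others
f=lambda x,y:(255+(x+.5)/7-.5,130+(y+.5)/7-.5)
for q,z in(((107,440),0),((660,481),0),((130,110),.008),((680,150),.008)): print("plate",q,ray(T,*f(*q),z).round(4))
g=lambda x,y:(205+(x+.5)/5-.5,140+(y+.5)/5-.5)
for q,z in(((50,428),.008),((213,533),.0),((530,398),.0)): print("plateS",q,ray(S,*g(*q),z).round(4))
# bar ends
for n,a,b in(("barL",(487,100),(299,50)),("bar other",(487,215),(352,71)),): print(n,tri(T,f(*a),S,g(*b)))
print("barmid",tri(T,f(490,100),S,g(326,60)))
E
```

```text
T [293.  150.5] 60 [0.6447 0.1154 0.048 ]
T [330.3 153.3] 60 [0.6396 0.0342 0.048 ]
T [290.7 180. ] 66 [0.5791 0.1194 0.048 ]
T [327.6 183.8] 31 [0.5718 0.0402 0.048 ]
S [238.4 204.2] 34 [0.6437 0.1178 0.048 ]
S [257.6 214.6] 36 [0.5789 0.1218 0.048 ]
plate (107, 440) [0.5603 0.1657 0.    ]
plate (660, 481) [ 0.5495 -0.013   0.    ]
plate (130, 110) [0.6684 0.1601 0.008 ]
plate (680, 150) [ 0.6574 -0.0191  0.008 ]
plateS (50, 428) [0.6638 0.1681 0.008 ]
plateS (213, 533) [0.5599 0.1679 0.    ]
plateS (530, 398) [ 0.5528 -0.0137  0.    ]
barL (array([0.62479277, 0.05917106, 0.1610684 ]), array([0.00041212]))
bar other (array([0.59321488, 0.05909593, 0.1599956 ]), array([0.00052846]))
barmid (array([0.62159429, 0.05431675, 0.15743728]), array([0.00754626]))
```

```bash
python3 - <<'E'
from h import *
d=pickle.load(open("cam0.pkl","rb"));T=d["top"];S=d["scene"]
print("vac top",tri(T,(480,268),S,(410,144)),tri(T,(400,255),S,(405,270)))
print("vac base",tri(T,(360,260),S,(378,340)))
print("tap",tri(T,(233,201),S,(237,193)))
print("pot rim right at z .2",ray(T,207,100,.2),ray(T,222,150,.1), "lid knob",tri(T,(128,90),S,(97,115)))
O=np.array([.6089,.0743,0]);th=np.radians(86.3);ex=np.array([np.cos(th),np.sin(th),0]);ey=np.array([-np.sin(th),np.cos(th),0])
P=lambda x,y,z:O+ex*x/1e3+ey*y/1e3+np.array([0,0,z/1e3])
for n,q in(("pivot",(-10,0,62)),("tip",(-5,0,135)),("bar",(-10,0,160)),("keeper",(41,0,58)),("lever shut end",(-83,0,62)),("start",(-43,0,148))):
    print(n,P(*q).round(4),proj(T,P(*q)).round(1),proj(S,P(*q)).round(1))
b=np.array([.609,.0591,.1605])-O;print("bar local",b@ex,b@ey)
E
```

```text
vac top (array([ 0.41491379, -0.20203077,  0.17010047]), array([0.03186438])) (array([ 0.41415865, -0.17520109, -0.13968792]), array([0.02539485]))
vac base (array([ 0.40975299, -0.10000869, -0.30362148]), array([0.01518648]))
tap (array([0.51441762, 0.22903633, 0.14943507]), array([0.00019879]))
pot rim right at z .2 [0.69192686 0.27620701 0.2       ] [0.62811808 0.26162898 0.1       ] lid knob (array([0.67083401, 0.38700764, 0.28408589]), array([0.00025775]))
pivot [0.6083 0.0643 0.062 ] [316.9 165.5] [268.1 196.1]
tip [0.6086 0.0693 0.135 ] [317.5 155.8] [266.3 164.6]
bar [0.6083 0.0643 0.16  ] [321.2 152.3] [268.2 152.6]
keeper [0.6115 0.1152 0.058 ] [293.  164.2] [249.3 204.3]
lever shut end [ 0.6035 -0.0085  0.062 ] [351.3 168.1] [293.2 187.6]
start [0.6061 0.0314 0.148 ] [337.9 155.5] [280.2 154.8]
bar local -0.01516186416691183 -0.001080682647272169
```

Call:
{"fn": "apply_moves", "kwargs": {"plan": [[255,[0,0,-1],-0.94],[255,[0,0,-1],-0.94],[255,[0,0,0],-0.94],[255,[0,0,0],-0.94],[255,[0,0,0],-0.94],[255,[0,0,0],-0.94],[255,[0,0,0],-0.94],[255,[0,0,0],-0.94],[255,[0,0,0],-0.94],[255,[0,0,0],-0.94],[255,[0,0,0],-0.94],[255,[0,0,0],-0.94]], "squeeze": 20}}

```text
time_s: 1.6
tcp_pos: [0.2153, -0.6395, 0.326]
eef_rot: [179.9, -0.0, 176.5]
contact_force: [0.1, 0.0, -0.2]
gripper_width: 0.0003
```

```bash
cat >> h.py <<'E'
O=np.array([.6089,.0743,0]);th=np.radians(86.3);ex=np.array([np.cos(th),np.sin(th),0]);ey=np.array([-np.sin(th),np.cos(th),0])
P=lambda x,y,z:O+ex*x/1e3+ey*y/1e3+np.array([0,0,z/1e3])
from scipy.spatial.transform import Rotation as Ro
def to(s,X):
    R=Ro.from_euler('xyz',s["eef_rot"],degrees=True).as_matrix()
    return R.T@(X-s["tcp_pos"])/.05
def loc(s):
    b=s["tcp_pos"]-O; return np.round(np.array([b@ex,b@ey,b[2]])*1e3,1)
E
python3 - <<'E'
from h import *
from plant import get_state
s=get_state();print(s["time_s"],s["tcp_pos"],s["eef_rot"],s["joints"],to(s,P(-45,0,325)),loc(s))
E
```

```text
1.6 [ 0.21530475 -0.63948491  0.32598071] [ 1.79946196e+02 -2.66702684e-02  1.76471844e+02] [-5.48858219e+01  1.82571924e+01  1.00661406e+01 -1.28966737e-02
 -8.18676266e+01  5.13594840e+01] [-6.97578164 13.83305307  0.02935694] [-737.7  346.7  326. ]
```

Call:
{"fn": "apply_moves", "kwargs": {"plan": [[255,[-0.38,0.77,0],0],[255,[-0.38,0.77,0],0],[255,[-0.38,0.77,0],0],[255,[-0.38,0.77,0],0],[255,[-0.38,0.77,0],0],[255,[-0.38,0.77,0],0],[255,[-0.38,0.77,0],0],[255,[-0.38,0.77,0],0],[255,[-0.38,0.77,0],0],[255,[-0.38,0.77,0],0],[255,[-0.38,0.77,0],0],[255,[-0.38,0.77,0],0]]}}

```text
time_s: 3.1
tcp_pos: [0.4731, -0.192, 0.3264]
eef_rot: [180.0, -0.0, 176.3]
contact_force: [0.6, -0.7, -0.2]
gripper_width: 0.0005
```

Call:
{"fn": "apply_moves", "kwargs": {"plan": [[255,[-0.4,0.77,0],0],[255,[-0.4,0.77,0],0],[255,[-0.4,0.77,0],0],[255,[-0.4,0.77,0],0],[255,[-0.4,0.7,0],0],[255,[-0.2,0.3,0],0],[255,[0,0,0],0]]}}

```text
time_s: 3.98
tcp_pos: [0.596, 0.0037, 0.3257]
eef_rot: [-180.0, -0.1, 176.4]
contact_force: [-0.4, 0.2, -0.3]
gripper_width: 0.0004
```

```bash
python3 - <<'E'
from h import *
from plant import get_state
s=get_state();print(s["time_s"],s["tcp_pos"],s["eef_rot"],s["joints"],to(s,P(-45,0,148)),loc(s))
E
```

```text
3.975 [0.59596967 0.00371132 0.32566275] [-1.79971244e+02 -8.90616751e-02  1.76355109e+02] [ 1.91246287e+01  1.04850182e+01 -2.84152584e-01 -8.09454187e-03
 -7.93240795e+01 -2.27679915e+01] [-0.17299105  0.52714168  3.55272629] [-71.3   8.3 325.7]
```

Call:
{"fn": "apply_moves", "kwargs": {"plan": [[255,[-0.17,0.42,0],0],[255,[0,0,0.8],0],[255,[0,0,0.8],0],[255,[0,0,0.8],0],[255,[0,0,0.7],0],[255,[0,0,0.42],0],[255,[0,0,0],0],[255,[0,0,0],0]]}}

```text
time_s: 4.97
tcp_pos: [0.6063, 0.0234, 0.1518]
eef_rot: [180.0, 0.1, 176.3]
contact_force: [0.0, -0.4, 0.2]
gripper_width: 0.0003
```

```bash
cat > look.py <<'E'
import sys
from h import *
from plant import get_state,viewer
n=sys.argv[1]
s=get_state();print(s["time_s"],s["tcp_pos"],s["eef_rot"],s["contact_force"],loc(s))
S=viewer.capture("scene");T=viewer.capture("top");pickle.dump({"scene":S,"top":T},open(f"cam{n}.pkl","wb"))
a=cv2.resize(S["frame"][120:245,215:325],(440,500),interpolation=cv2.INTER_CUBIC)
b=cv2.resize(T["frame"][125:205,255:365],None,fx=3.2,fy=3.2,interpolation=cv2.INTER_CUBIC)
W=np.zeros((500,440+b.shape[1],3),np.uint8);W[:,:440]=a;W[:b.shape[0],440:]=b
cv2.imwrite(f"pics/v{n}.png",W)
E
python3 look.py 1
```

```text
4.975 [0.60630481 0.02339826 0.15178146] [1.79985438e+02 8.57843256e-02 1.76284127e+02] [ 0.04102012 -0.42670867  0.23506085] [-51.   -0.7 151.8]
```

View pics/v1.png

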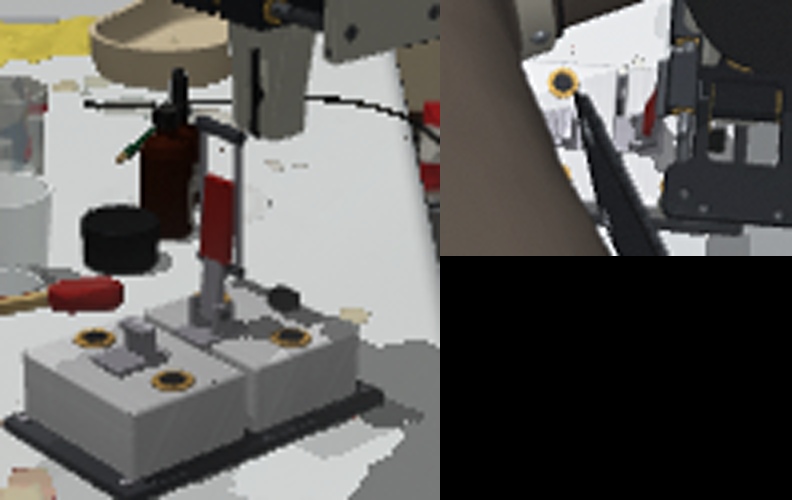

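The fingertips are at about (275,135) in the scene crop, just on the lever side of the loop's bar at (222,128), and nothing is touching. I'll push towards +x.

Call:
{"fn": "apply_moves", "kwargs": {"plan": [[255,[0,0.2,0.06],0],[255,[0,0.2,0],0],[255,[0,0.15,0],0],[255,[0,0.15,0],0],[255,[0,0.15,0],0],[255,[0,0.15,0],0],[255,[0,0.15,0],0],[255,[0,0,0],0]]}}

```text
time_s: 6.08
tcp_pos: [0.6094, 0.0814, 0.1475]
eef_rot: [-180.0, -0.0, 176.3]
contact_force: [0.2, -0.4, 0.4]
gripper_width: 0.0004
```

```bash
python3 look.py 2
```

```text
6.075 [0.60940845 0.08138281 0.14750894] [-1.79997141e+02 -6.86589282e-04  1.76325931e+02] [ 0.15905949 -0.35539934  0.36946378] [ 7.100e+00 -1.000e-01  1.475e+02]
```

View pics/v2.png

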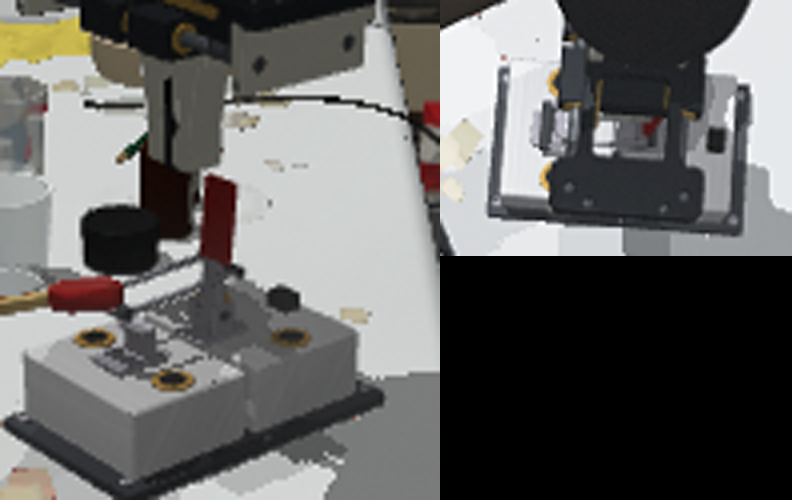

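The loop has fallen over towards the keeper; the rods run from (220,265) to about (125,312) in the crop. I'll zoom in to check the bar.

```bash
python3 - <<'E'
from h import *
d=pickle.load(open("cam2.pkl","rb"));T=d["top"];S=d["scene"]
a=cv2.resize(S["frame"][175:225,220:285],None,fx=12,fy=12,interpolation=cv2.INTER_CUBIC);cv2.imwrite("pics/z2.png",a)
f=lambda X:((proj(S,X)-[220,175]+.5)*12-.5).round()
for q in((60,17,58),(60,-17,58),(60,17,52),(60,-17,52),(50,17,68),(50,-17,68),(41,0,58),(45,10,68),(45,-10,68),(-8,14,87),(-8,-14,87)):print(q,f(P(*q)))
E
```

```text
(60, 17, 58) [331. 420.]
(60, -17, 58) [210. 354.]
(60, 17, 52) [331. 452.]
(60, -17, 52) [211. 385.]
(50, 17, 68) [376. 351.]
(50, -17, 68) [255. 287.]
(41, 0, 58) [357. 357.]
(45, 10, 68) [374. 329.]
(45, -10, 68) [303. 292.]
(-8, 14, 87) [626. 157.]
(-8, -14, 87) [524. 109.]
```

View pics/z2.png

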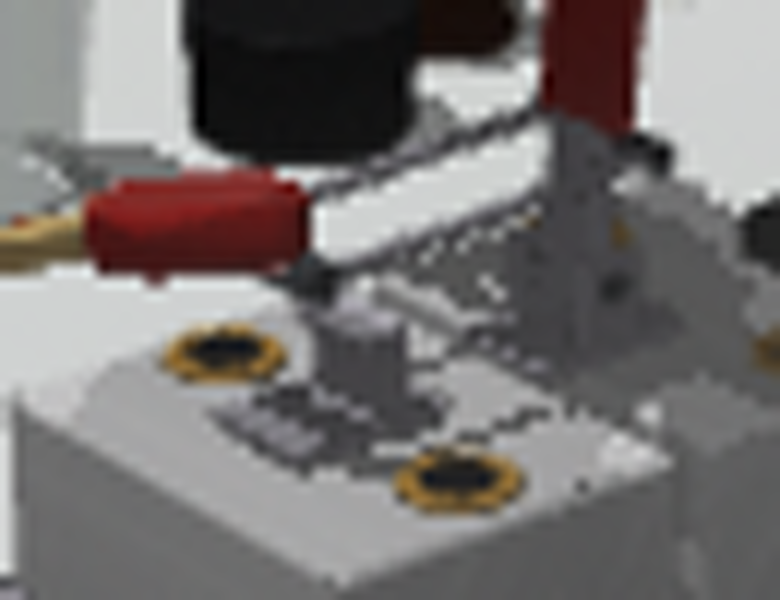

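```bash
cat > z.py <<'E'
import sys
from h import *
from plant import get_state,viewer
S=viewer.capture("scene");n=sys.argv[1]
s=get_state();print(s["time_s"],s["contact_force"],loc(s))
pickle.dump(S,open(f"s{n}.pkl","wb"))
cv2.imwrite(f"pics/z{n}.png",cv2.resize(S["frame"][160:225,220:300],None,fx=9,fy=9,interpolation=cv2.INTER_CUBIC))
E
python3 z.py 3
```

```text
6.225 [0.45929541 0.29401242 0.08920128] [  6.4   0.  147.5]
```

View pics/z3.png

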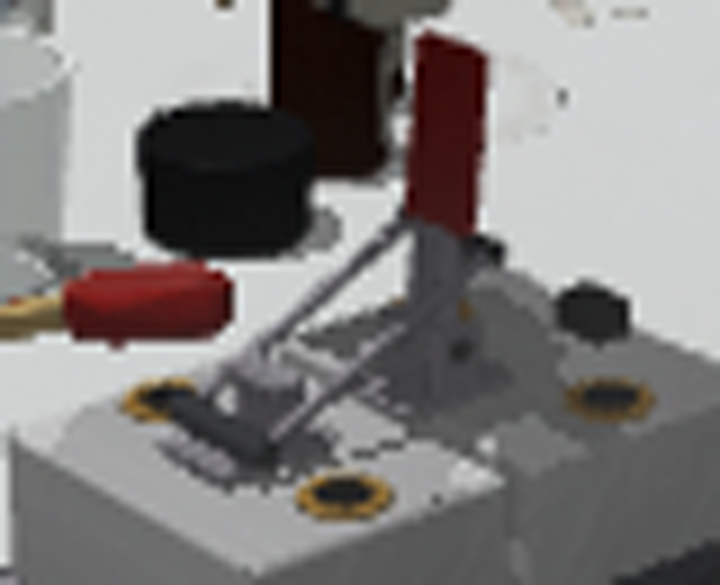

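The bar has dropped: it lies in front of the post from (180,405) to (265,455) in the zoom, low on the block. I'll check the numbers.

```bash
python3 - <<'E'
from h import *
S=pickle.load(open("s3.pkl","rb"))
for q in((180,405),(265,455),(222,430)):
    u=(q[0]+.5)/9-.5+220;v=(q[1]+.5)/9-.5+160
    for z in(.052,.056,.060):
        b=ray(S,u,v,z)-O;print(q,z,(np.array([b@ex,b@ey])*1e3).round(1))
f=lambda X:((proj(S,X)-[220,160]+.5)*9-.5).round()
for q in((-10,0,135),(-10,0,62),(41,0,68),(-10,11,135)):print(q,f(P(*q)))
E
```

```text
(180, 405) 0.052 [ 49.9 -22.1]
(180, 405) 0.056 [ 54.9 -15.2]
(180, 405) 0.06 [60.  -8.4]
(265, 455) 0.052 [51.1 11.8]
(265, 455) 0.056 [56.1 18.3]
(265, 455) 0.06 [61.2 24.9]
(222, 430) 0.052 [50.6 -5. ]
(222, 430) 0.056 [55.6  1.7]
(222, 430) 0.06 [60.7  8.4]
(-10, 0, 135) [438.  40.]
(-10, 0, 62) [437. 329.]
(41, 0, 68) [267. 363.]
(-10, 11, 135) [469.  54.]
```

```bash
python3 - <<'E'
from h import *
r=64;prev=(7,147.5)
for a in(1.5,1.3,1.1,.9,.7,.5,.35,.2,.1,0,-.03):
    x=-10-r*np.cos(a)+3*np.sin(a)+9.5; z=62+r*np.sin(a)+3*np.cos(a)
    print(a,round(x,1),round(z,1),round((x-prev[0])/50,3),round(-(z-prev[1])/50,3));prev=(x,z)
E
```

```text
1.5 -2.0 126.1 -0.181 0.429
1.3 -14.7 124.5 -0.254 0.032
1.1 -26.9 120.4 -0.243 0.081
0.9 -37.9 114.0 -0.222 0.128
0.7 -47.5 105.5 -0.192 0.169
0.5 -55.2 95.3 -0.154 0.204
0.35 -59.6 86.8 -0.087 0.171
0.2 -62.6 77.7 -0.061 0.182
0.1 -63.9 71.4 -0.025 0.126
0 -64.5 65.0 -0.012 0.127
-0.03 -64.6 63.1 -0.001 0.038
```

Call:
{"fn": "apply_moves", "kwargs": {"plan": [[255,[0,0.12,0],0],[255,[0,0,0.2],0],[255,[0,0,0.23],0],[255,[0,-0.15,0],0],[255,[0,-0.15,0],0],[255,[0,-0.12,0.02],0],[255,[0,-0.13,0.02],0],[255,[0,-0.12,0.04],0],[255,[0,-0.12,0.04],0],[255,[0,0,0],0]]}}

```text
time_s: 7.48
tcp_pos: [0.607, 0.0469, 0.1199]
eef_rot: [-180.0, -0.0, 176.3]
contact_force: [-0.3, 0.8, -0.9]
gripper_width: -0.0
```

```bash
python3 z.py 4
```

```text
7.525 [-0.38713258  0.28254602 -1.0026835 ] [-2.73e+01  1.00e-01  1.20e+02]
```

View pics/z4.png

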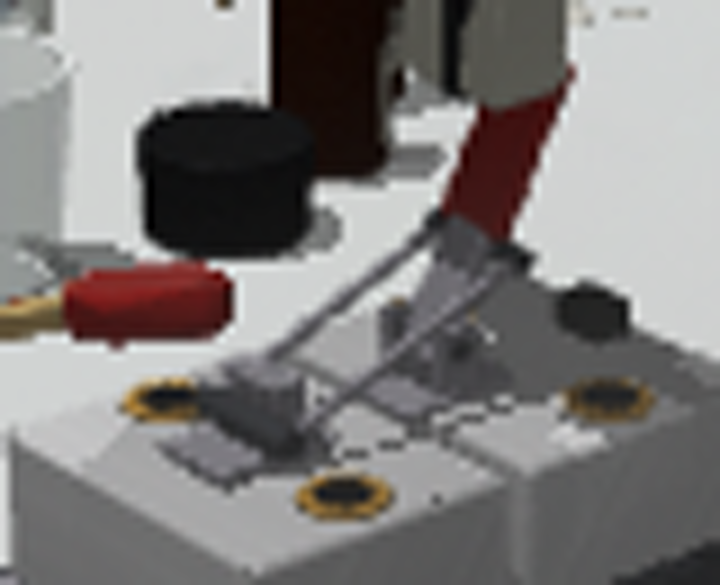

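The lever is leaning (red part (540,80)–(480,220)), and the bar lies against the post at about (250,415), below its lip. I'll continue the swing.

Call:
{"fn": "apply_moves", "kwargs": {"plan": [[255,[0,-0.11,0.06],0],[255,[0,-0.11,0.06],0],[255,[0,-0.1,0.08],0],[255,[0,-0.09,0.09],0],[255,[0,-0.08,0.1],0],[255,[0,-0.07,0.1],0],[255,[0,-0.05,0.09],0],[255,[0,-0.04,0.08],0],[255,[0,-0.03,0.09],0],[255,[0,-0.03,0.09],0],[255,[0,0,0],0]]}}

```text
time_s: 8.9
tcp_pos: [0.6044, 0.0118, 0.0775]
eef_rot: [-180.0, -0.1, 176.3]
contact_force: [0.6, -0.3, 0.7]
gripper_width: 0.0003
```

```bash
python3 z.py 5
```

```text
8.95 [0.2077615  0.40507665 0.80542327] [-62.6   0.2  77.8]
```

View pics/z5.png

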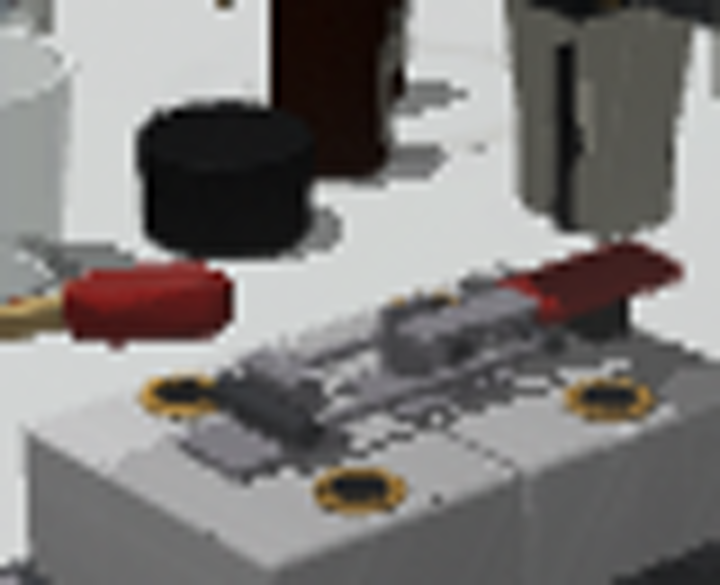

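It seems to have snapped flat and the gap has narrowed. I'll press lightly to make sure, then lift clear.

Call:
{"fn": "apply_moves", "kwargs": {"plan": [[255,[0,0,0.1],0],[255,[0,0,0.1],0],[255,[0,0,0.05],0],[255,[0,0,0.04],0],[255,[0,0,0],0]]}}

```text
time_s: 9.57
tcp_pos: [0.6047, 0.0119, 0.065]
eef_rot: [-180.0, 0.0, 176.3]
contact_force: [-6.3, 0.8, 13.5]
gripper_width: 0.0006
```

Call:
{"fn": "apply_moves", "kwargs": {"plan": [[255,[0,0,-0.2],0],[255,[0,0,-0.5],0],[255,[0,0,-1],0],[255,[0,0,-1],0],[255,[0,0,-1],0],[255,[0,-0.5,-1],0],[255,[0,-1,0],0],[255,[0,-1,0],0],[255,[0,0,0],0],[255,[0,0,0],0]]}}

```text
time_s: 10.82
tcp_pos: [0.5967, -0.113, 0.2986]
eef_rot: [180.0, 0.0, 176.2]
contact_force: [-0.8, 0.1, 0.0]
gripper_width: 0.0001
```

```bash
python3 z.py 6; python3 look.py 7; python3 - <<'E'
from h import *
for n in(2,):pass
d=pickle.load(open("cam7.pkl","rb"));S=d["scene"];T=d["top"]
h=cv2.cvtColor(S["frame"],cv2.COLOR_BGR2HSV)
f=lambda X:((proj(S,X)-[220,160]+.5)*9-.5).round()
for q in((-83,11,65),(-83,-11,65),(-37,11,65),(40,17,58),(40,-17,58),(39,0,58)):print(q,f(P(*q)))
cv2.imwrite("pics/t7z.png",cv2.resize(T["frame"][130:210,255:365],None,fx=7,fy=7,interpolation=cv2.INTER_CUBIC))
E
```

```text
10.875 [ 0.3498939  -0.03212544  0.23376339] [-187.1    0.   298.6]
10.875 [ 0.59681859 -0.11244657  0.29857624] [1.79992372e+02 2.50156970e-03 1.76289928e+02] [ 0.3498939  -0.03212544  0.23376339] [-187.1    0.   298.6]
(-83, 11, 65) [693. 255.]
(-83, -11, 65) [633. 228.]
(-37, 11, 65) [553. 303.]
(40, 17, 58) [317. 426.]
(40, -17, 58) [226. 378.]
(39, 0, 58) [274. 400.]
```

View pics/z6.png

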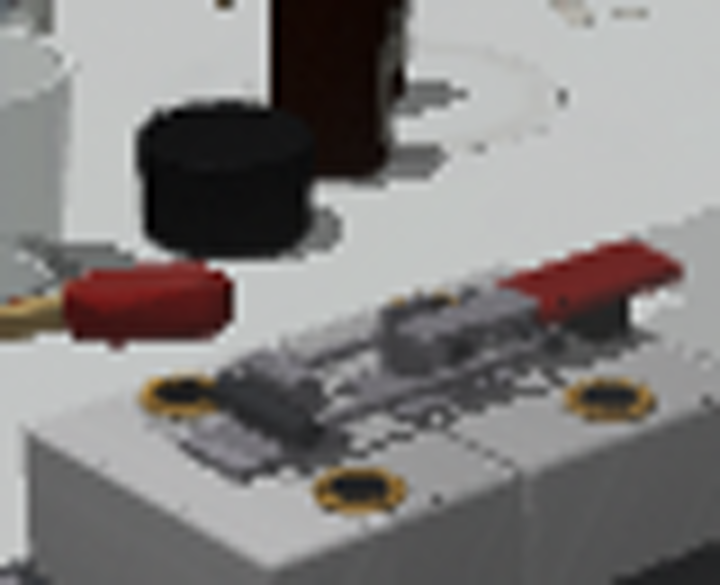

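View pics/t7z.png

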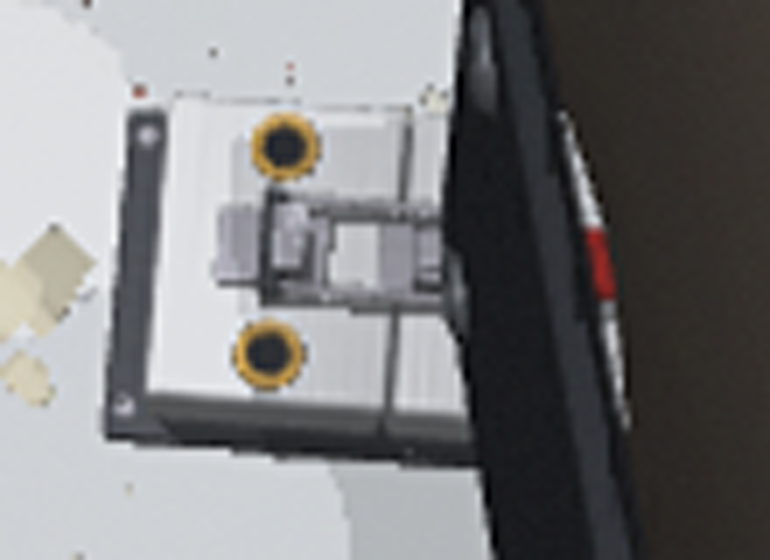

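The lever lies flat, with its tip at about (680,265) against (663–693, 228–255) expected. The bar at (270,405) hugs the post, and the gap has shrunk to a thin line. Nothing is touching, so I'll hand in.

```bash
python3 -c "
from plant import close_job; print(close_job())"
```

```text
the job is handed in; nothing more can be done
None
```

The open mould is now latched and the job is handed in. With the fingers shut, I tipped the loop over the keeper and swung the red lever through its arc until it snapped flat. I then pressed it down lightly (about 14 N), lifted clear and handed in at about 11 s.

**Last checks, all from images or the force sensor:**
- **Lever:** it lies flat. Its tip is within about 1–2 mm of where a shut lever should appear, and it stayed down after release.
- **Crossbar:** it lies against the +x face of the keeper post, below the lip. I judged this from the final pictures. My measurement just after it dropped put it about 13 mm behind the keeper point and 3 mm below.
- **Gap:** it closed to a thin line. The moving half shifted by about 4–5 mm by pixel measurement, which leaves about 1–1.5 mm.
- **Contact:** the wrist force was back near zero (about 0.4 N), and the tool was about 0.23 m above the lever.

None of the checks failed. The arm partly hid the lever side in the final top view, so the lever was confirmed from the scene camera only.

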